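Show the cook which tin goes into which bowl

TASK

Show the cook what to empty where by pointing down with the fingertips: first point at the flat, low tin, then at the larger of the two open bowls. At each, bring the fingertips to a few centimetres above the middle of its top (for the bowl, of its rim) and stay there for two seconds, then finally raise the hand about 20 cm clear of the bowl. Touch and move nothing, and do not point at any other tin or bowl: pass well above them.

Things in the scene. Friction and masses are not known exactly. Their poses are not given: they have to be found in the camera images.
- flat_tin: low closed food tin, much wider than tall, 86 mm across, 40 mm tall. Stands loose on the worktop (z = 0). Origin: centre of its underside; z up.
- flat_tin_top (a point): The point on its upright axis level with its top; z up.
- slim_tin: closed food tin, taller than wide, 75 mm across, 110 mm tall; bystander. Stands loose on the worktop (z = 0). Origin: centre of its underside; z up.
- slim_tin_top (a point): The point on its upright axis level with its top; z up.
- wide_tin: the biggest closed food tin, 101 mm across, 118 mm tall; bystander. Stands loose on the worktop (z = 0). Origin: centre of its underside; z up.
- wide_tin_top (a point): The point on its upright axis level with its top; z up.
- large_bowl: the larger of the two open round bowls, 150 mm across the rim, 77 mm tall. Stands loose on the worktop (z = 0). Origin: centre of its underside; z up.
- large_bowl_top (a point): The point on its upright axis level with its rim; z up.
- small_bowl: the smaller of the two open round bowls, 115 mm across the rim, 51 mm tall; bystander. Stands loose on the worktop (z = 0). Origin: centre of its underside; z up.
- small_bowl_top (a point): The point on its upright axis level with its rim; z up.
- keys: Bunch of keys lying flat, 110 x 121 x 8 mm; bystander. Origin: centre of its underside.
- air_fryer: Air fryer, fixed, between the left and right parts of the work: pass in front of it. 320 mm deep, 285 wide, 320 tall; origin: centre of its underside; front and handle reach to 160 mm in front (-x) of it. Behind the left part a wall cabinet hangs 410 mm above the worktop, its front face level with the origin: keep arm and hand in front of it.
- spice_jar: Small spice jar with a screw cap, 47 mm across, 97 mm tall, at the left; bystander. Origin: centre of its underside.

How it is judged:
By the outcome, as a careful person would: the job done as asked, in the order asked, and still so for the second after the job is handed in, with the robot touching nothing.
It also fails if it takes over 48 s, if anything falls off the work surface, if the arm or the gripper's body presses on something with over 40 N, if the wrist force passes 120 N, or if a joint passes its speed limit or range.

ROBOT

A 6-joint arm with a two-finger parallel gripper is mounted at the origin on a cart in front of the work surface, level with it; the furniture and walls round the work are solid. World frame = base frame: x ahead of the robot, y to its left, z up, the work surface at z = 0. Lengths are in mm, angles in rad, forces in N, time in s.
With the tool pointing down it reaches from about 350 to 775 mm from the base axis. Payload 5.5 kg.
Tool frame: the origin (TCP) lies midway between the tips of the shut fingers; the grasp point (between the pads) lies env.pinch_z behind it (env.pinch_z is the distance from the TCP to the grasp point, in mm); z points along the fingers, y is the direction in which the jaws open and shut (so a half turn about z gives the same grasp; the last joint's range is limited). The gripper opens to 85 mm and grips with 20 to 120 N. Pads are 22 mm wide; open, the fingers measure 114 mm over their backs; the gripper's body (76 mm by 85 mm) begins 54 mm behind the grasp point. The pads swing forward as they close: fully open they stand 13 mm farther back than shut.
Start: joints at [-1.412, 0.313, 0.046, 1.304, 0, 1.431], TCP at [169.26, -549.566, 231.323] pointing down, gripper open.
Joint ranges: [-2.76, 2.76], [-0.86, 1.69], [-1.03, 1.26], [-2.2, 2.34], [-1.47, 1.5], [-3.14, 3.14]. Speed limits (rad/s): [2.57, 2.57, 3.14, 3.14, 3.14, 3.14].

INTERFACE

Orientations are given as [roll, pitch, yaw] about the fixed x, y, z axes, in that order (R = Rz(yaw) Ry(pitch) Rx(roll)).
In Python, from bench import env gives the robot as it stands. The module is installed in compiled form; this text tells all that it offers.
- The arm moves only by the tool send_rows, never from a script. Its argument "moves" is text: rows parted by semicolons, each of 5 numbers parted by spaces: the closure, from 0 (fully open) to 1 (shut), then the shift along the tool's x, y, z in m, then the turn about the tool's z in rad. In form: claw x y z yaw; .... A call has 1 to 5 rows; each row shifts and turns the commanded pose from where the row before left it, along the tool's axes as they then stand; what a row does not reach is not made up. A row lasts 1/8 s, in which the tool goes at most 62.5 mm and 10.7 degrees, less where a joint would pass 70% of its speed; a pose out of reach is approached as far as the arm can. A call with a gripper value outside its range is refused whole. The fingers move at their own pace and stop on an object; "squeeze" is the grip in N (left out, the last holds). Time passes only in rows, so rows that do not move let the fingers close. It gives the time, the measured TCP pose, the force and the opening at its end, in the units of the state.
- env.get_state(): the state, without advancing time (a new reading comes with each control period).
- env.read_camera(name): name is "scene" or "top"; returns (picture, depth): 420x560x3 uint8, red, green, blue; 420x560 float32, mm along the optical axis (not along the pixel's ray), 0 where there is no reading.
- env.calibration(name): a dict with "camera_matrix" (3x3 intrinsics, pixels), "R" (3x3) and "t" (3): a world point X has camera coordinates R X + t. Camera axes: x right, y down, z forward; pixel columns grow to the right and rows downward; lengths in mm; the calibration is good to about 2 mm. A picture is of the moment at which its call begins. calibration takes no time and is no camera call.
- env.job_done(): hands the job in, once; it reports no verdict.
Trained networks look in the newest picture that a camera, given by its name, has taken for a name from the list of things; names that differ only in an ending like _2 or _b are one class to them, and where a whole thing is asked for, a point or a joint stands for the part that bears it (a point fixed in the world has none). Each returns a list of dicts, best first, with "score" (0 to 1); they miss things now and then, are a little off and sometimes report something else, mostly with a low value. They report only what shows in the picture. A call takes as long as a camera call.
- env.spot_in(query, camera): "position" ([row, column] in pixels, amid what is visible of it).
The state is a dict: "time_s": time; "joints": joint angles; "dq": joint speeds; "joint_torque": joint torques, N m; "tool_pos": TCP position; "tool_rot": TCP orientation; "wrist_force": force on the tool from outside, world axes, zero at the start; "moment": the same for the moment, N m; "grip_width": opening from 0.0 (shut) to 1.0 (fully open).
Only numpy, scipy, OpenCV 4.12 (cv2) and the standard library are available. Lean on these libraries where they do the work, as an engineer would, in place of code of your own. Each camera call takes 0.05 s, during which the arm holds its last target. There are 200 camera calls.

## Working session

There is one attempt and no reset: what is moved stays moved. The work goes in short steps, Python scripts to look and compute and a tool call to move; the robot and the scene stay as the last step left them, time stands still between calls to the robot, and variables do not carry over. Pictures are saved under pics/ and viewed, about 8 in all and at most 12, crops included, and the job is handed in when it is done.

Besides the shell and the picture viewer there is one more tool, called by a JSON object that holds its "name" and its "arguments". send_rows: Moves the arm, as the interface text tells. Its arguments: {"type":"object","properties":{"moves":{"type":"string"},"squeeze":{"type":"number"}},"required":["moves"]}

```bash
mkdir -p pics; cat > h.py <<'E'
import numpy as np,cv2
from bench import env
def world(cam,d,r,c,win=3):
    k=env.calibration(cam);K,R,t=[np.array(k[n],float) for n in("camera_matrix","R","t")]
    r,c=int(round(r)),int(round(c));p=d[max(0,r-win):r+win+1,max(0,c-win):c+win+1];z=np.median(p[p>0]) if (p>0).any() else np.nan
    return R.T@(np.linalg.inv(K)@[c,r,1]*z-t)
def cloud(cam,d):
    k=env.calibration(cam);K,R,t=[np.array(k[n],float) for n in("camera_matrix","R","t")]
    v,u=np.mgrid[:d.shape[0],:d.shape[1]]
    P=np.stack([u,v,np.ones_like(u)],-1)@np.linalg.inv(K).T*d[...,None]
    return (P-t)@R
E
python3 - <<'E'
from h import *
np.set_printoptions(precision=1,suppress=True)
s=env.get_state();print(s["time_s"],s["tool_pos"],s["tool_rot"],s["grip_width"],env.pinch_z)
ims=[]
for cam in("top","scene"):
    im,d=env.read_camera(cam);np.savez(cam,im=im,d=d);b=im[...,::-1].copy()
    cv2.imwrite(f"pics/{cam}1.png",b)
    for q in("flat_tin","slim_tin","wide_tin","large_bowl","small_bowl","keys","air_fryer","spice_jar"):
        for o in env.spot_in(q,cam)[:3]:
            print(cam,q,round(o["score"],2),np.round(o["position"]),world(cam,d,*o["position"]))
E
```

```text
0.0 [ 169.2 -549.   230.4] [-3.1 -0.   0.3] 0.9995391899343686 18.700000000000003
top flat_tin 0.86 [253. 309.] [424.5 -30.8  36.6]
top slim_tin 0.61 [224. 163.] [501.3 400.7 106.2]
top wide_tin 0.75 [257. 394.] [ 408.1 -270.8  115.8]
top wide_tin 0.74 [186. 378.] [ 641.4 -254.4   10.3]
top large_bowl 0.88 [241. 222.] [462.6 238.3   8.6]
top small_bowl 0.91 [186. 382.] [ 641.3 -267.    11.5]
top keys 0.73 [196. 219.] [606.7 252.2   2.4]
top spice_jar 0.57 [175. 170.] [655.2 393.   79. ]
top spice_jar 0.41 [187. 380.] [ 638.1 -260.7   10.7]
scene flat_tin 0.68 [190. 324.] [418.9 -29.5  36. ]
scene slim_tin 0.63 [330. 271.] [495.2 424.9 106.4]
scene wide_tin 0.85 [125. 338.] [ 405.  -225.3  107.8]
scene large_bowl 0.68 [261. 300.] [456.7 197.3   8.9]
scene small_bowl 0.56 [115. 273.] [ 619.2 -293.4   42.7]
scene keys 0.59 [271. 240.] [613.9 251.4   2.2]
scene spice_jar 0.56 [313. 202.] [663.6 410.2  97. ]
scene spice_jar 0.47 [189. 322.] [425.1 -31.9  36.1]
```

View pics/top1.png

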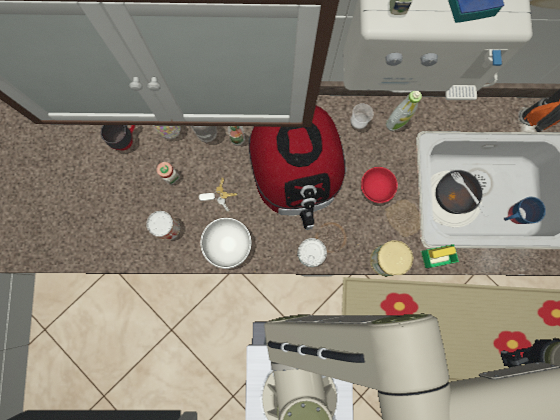

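View pics/scene1.png

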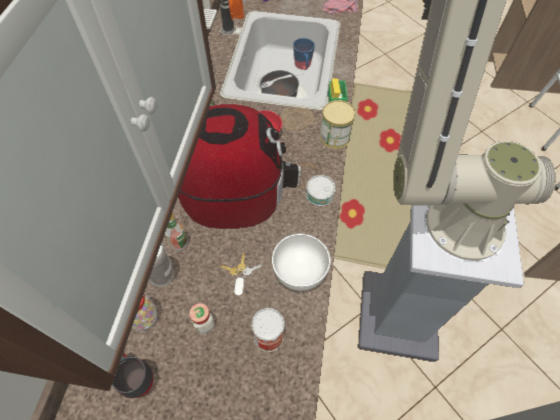

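The views agree. In the top view the flat tin is at about (252,312), the large silver bowl at (243,227), the wide tin at (258,394), the small red bowl at (185,379) and the fryer handle at (215,308). I'll fit the tin top and the bowl rim from depth.

```bash
python3 - <<'E'
from h import *
np.set_printoptions(precision=1,suppress=True)
for cam in("top","scene"):
    d=np.load(cam+".npz")["d"];P=cloud(cam,d)[d>0]
    for n,c,z0,z1,r in(("tin",(424,-35),32,46,60),("bowl",(458,225),70,83,95),("handle",(500,-20),100,330,70)):
        q=P[(np.hypot(P[:,0]-c[0],P[:,1]-c[1])<r)&(P[:,2]>z0)&(P[:,2]<z1)]
        e=cv2.minEnclosingCircle(q[:,:2].astype(np.float32)) if len(q) else 0
        print(cam,n,len(q),e,q.min(0),q.max(0),q.mean(0))
R=cv2.Rodrigues
from scipy.spatial.transform import Rotation as Ro
print(Ro.from_euler("xyz",env.get_state()["tool_rot"]).as_matrix(),env.get_state()["tool_rot"])
E
```

```text
top tin 572 ((428.5343322753906, -41.10274887084961), 43.27507781982422) [387.7 -83.1  32. ] [470.7   0.1  46. ] [428.5 -40.7  37.2]
top bowl 197 ((452.11053466796875, 219.68211364746094), 75.51170349121094) [378.6 144.6  70.1] [525.6 293.5  82.2] [454.3 219.2  75.6]
top handle 788 ((542.3469848632812, -12.052657127380371), 52.424415588378906) [493.1 -63.  100.4] [569.6  40.  291.7] [541.3 -11.9 195. ]
scene tin 557 ((431.6219177246094, -38.25199890136719), 44.877750396728516) [389.5 -83.1  32.1] [473.8   6.6  44. ] [431.  -38.1  36.2]
scene bowl 297 ((455.2188720703125, 221.88818359375), 75.96619415283203) [380.1 146.   70. ] [529.4 296.8  81.5] [454.6 223.6  74.3]
scene handle 596 ((538.4124145507812, -10.72077465057373), 45.81941223144531) [495.  -50.7 100.2] [569.2  34.8 289.6] [536.6  -5.1 183.5]
[[ 1.   0.3  0. ]
 [ 0.3 -1.  -0. ]
 [-0.   0.  -1. ]] [3.1 0.  0.3]
```

{"name": "send_rows", "arguments": {"moves": "1 0 0 -0.01 -0.18;1 0 0 -0.01 -0.18;1 0 0 -0.01 -0.18;1 0 0 0 -0.18;1 0 0 0 -0.18"}}

```text
time_s: 1.52
tool_pos: [169.3, -549.7, 261.6]
tool_rot: [3.141, 0.0, 1.205]
wrist_force: [0.1, 0.3, 0.5]
grip_width: 0.001
```

{"name": "send_rows", "arguments": {"moves": "1 0 0 0 -0.186;1 0 0 0 -0.186;1 0.04 0.02 0 0;1 0.04 0.02 0 0;1 0 0 0 0"}}

```text
time_s: 2.15
tool_pos: [210.2, -467.1, 261.8]
tool_rot: [3.141, -0.0, 1.574]
wrist_force: [-1.2, -0.6, 1.0]
grip_width: 0.002
```

{"name": "send_rows", "arguments": {"moves": "1 0.043 0.022 0 0;1 0.043 0.022 0 0;1 0.043 0.022 0 0;1 0.043 0.022 0 0;1 0.043 0.022 0 0"}}

```text
time_s: 2.78
tool_pos: [320.0, -254.3, 261.6]
tool_rot: [3.141, 0.001, 1.57]
wrist_force: [1.5, 0.8, 0.5]
grip_width: 0.004
```

{"name": "send_rows", "arguments": {"moves": "1 0.043 0.022 0 0;1 0.043 0.022 0 0;1 0.043 0.022 0 0;1 0.043 0.022 0 0;1 0.040 0.022 0 0"}}

```text
time_s: 3.4
tool_pos: [430.6, -41.8, 261.6]
tool_rot: [3.14, 0.001, 1.571]
wrist_force: [-0.1, -0.8, -0.0]
grip_width: -0.001
```

{"name": "send_rows", "arguments": {"moves": "1 0 0 0.03 0;1 0 0 0.04 0;1 0 0 0.04 0;1 0 0 0.02 0;1 0 0 0 0"}}

```text
time_s: 4.03
tool_pos: [428.5, -42.8, 130.0]
tool_rot: [-3.139, -0.001, 1.57]
wrist_force: [1.0, -0.0, 0.6]
grip_width: 0.001
```

```bash
python3 - <<'E'
from h import *
a=[env.read_camera(c)[0][...,::-1] for c in("top","scene")]
cv2.imwrite("pics/tin.png",np.hstack([cv2.resize(a[0][160:340,210:410],(400,360)),cv2.resize(a[1][90:270,230:430],(400,360))]))
print(env.get_state()["joints"])
E
```

```text
[-2.85981137e-01  9.79152638e-02 -4.78434295e-01  9.93425104e-01
 -2.22871817e-04  1.28526268e+00]
```

View pics/tin.png

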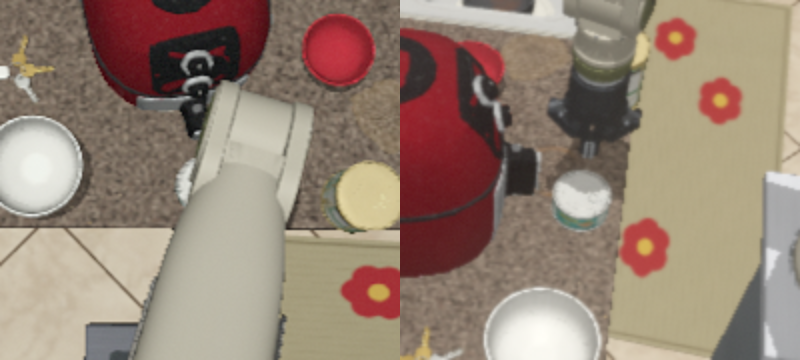

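```bash
python3 - <<'E'
from h import *
np.set_printoptions(precision=0,suppress=True)
for cam in("top","scene"):
    d=np.load(cam+".npz")["d"];P=cloud(cam,d)[d>0]
    q=P[(P[:,0]>470)&(P[:,0]<530)&(abs(P[:,1]+20)<120)&(P[:,2]>60)]
    for z in range(60,340,40):
        s=q[(q[:,2]>=z)&(q[:,2]<z+40)]
        if len(s)>3: print(cam,z,len(s),s.min(0),s.max(0))
k=env.calibration("scene");K,R,t=[np.array(k[n],float) for n in("camera_matrix","R","t")]
for X in([428.5,-42.8,130],[430,-40,40],[428,-40,70]):
    p=K@(R@X+t);p=p[:2]/p[2];print((p-[230,90])*2+[400,0])
E
```

```text
top 60 27 [493. -37.  62.] [526.  -6. 100.]
top 100 103 [493. -39. 100.] [530.  -4. 140.]
top 140 49 [499. -35. 140.] [530.  -6. 158.]
scene 60 98 [496. -20.  60.] [530.  -4. 100.]
scene 100 163 [495. -36. 100.] [530.  -0. 140.]
scene 140 32 [510. -28. 140.] [530.  -6. 157.]
[588. 153.]
[582. 192.]
[585. 180.]
```

The tip projects where it should, so the calibration is confirmed. The jaw knuckles spread along x towards the fryer handle (x≥493, up to z≈158). I'll turn the hand 90° before going lower.

{"name": "send_rows", "arguments": {"moves": "1 0 0 0 -0.175;1 0 0 0 -0.175;1 0 0 0 -0.175;1 0 0 0 -0.175;1 0 0 0 -0.175"}}

```text
time_s: 4.75
tool_pos: [430.7, -43.2, 133.0]
tool_rot: [3.14, 0.003, 2.451]
wrist_force: [-0.2, -0.4, -0.6]
grip_width: -0.004
```

{"name": "send_rows", "arguments": {"moves": "1 0 0 0 -0.175;1 0 0 0 -0.175;1 0 0 0 -0.175;1 0 0 0 -0.17;1 0 0 0 0"}}

```text
time_s: 5.38
tool_pos: [430.5, -43.1, 132.7]
tool_rot: [-3.141, 0.003, 3.139]
wrist_force: [0.8, 0.3, -0.1]
grip_width: 0.002
```

{"name": "send_rows", "arguments": {"moves": "1 0.002 0.002 0.02 0;1 0 0 0.015 0;1 0 0 0.015 0;1 0 0 0.005 0;1 0 0 0 0"}}

```text
time_s: 6.0
tool_pos: [427.5, -40.7, 76.6]
tool_rot: [-3.141, 0.0, 3.139]
wrist_force: [0.7, -0.2, 0.4]
grip_width: 0.004
```

{"name": "send_rows", "arguments": {"moves": "1 0 0 0 0;1 0 0 0 0;1 0 0 0 0;1 0 0 0 0;1 0 0 0 0"}}

```text
time_s: 6.62
tool_pos: [427.3, -40.6, 76.3]
tool_rot: [-3.141, 0.0, 3.141]
wrist_force: [-0.2, 0.5, -0.2]
grip_width: 0.002
```

```bash
python3 - <<'E'
from h import *
a=[env.read_camera(c)[0][...,::-1] for c in("top","scene")]
cv2.imwrite("pics/tin2.png",np.hstack([cv2.resize(a[0][160:340,210:410],(400,360)),cv2.resize(a[1][90:270,230:430],(400,360))]))
E
```

```text
(no output)
```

View pics/tin2.png

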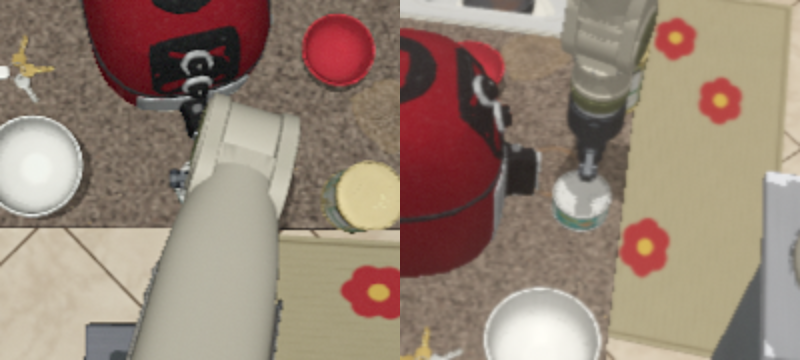

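The fingertips are centred about 36 mm above the tin, at (585,178) in the right-hand crop, and clear of the handle. I'll lower 6 mm, then dwell over 2 s.

{"name": "send_rows", "arguments": {"moves": "1 0 0 0.006 0;1 0 0 0 0;1 0 0 0 0;1 0 0 0 0;1 0 0 0 0"}}

```text
time_s: 7.35
tool_pos: [427.4, -40.6, 70.4]
tool_rot: [-3.141, 0.0, 3.141]
wrist_force: [-0.9, -1.2, -0.0]
grip_width: -0.002
```

{"name": "send_rows", "arguments": {"moves": "1 0 0 0 0;1 0 0 0 0;1 0 0 0 0;1 0 0 0 0;1 0 0 0 0"}}

```text
time_s: 7.98
tool_pos: [427.3, -40.6, 70.3]
tool_rot: [-3.141, 0.0, 3.141]
wrist_force: [-0.3, 0.3, 0.2]
grip_width: 0.003
```

{"name": "send_rows", "arguments": {"moves": "1 0 0 0 0;1 0 0 0 0;1 0 0 0 0;1 0 0 0 0;1 0 0 0 0"}}

```text
time_s: 8.6
tool_pos: [427.3, -40.6, 70.3]
tool_rot: [-3.141, 0.0, 3.141]
wrist_force: [-0.4, 0.7, -0.0]
grip_width: -0.001
```

{"name": "send_rows", "arguments": {"moves": "1 0 0 0 0;1 0 0 0 0;1 0 0 0 0;1 0 0 0 0;1 0 0 0 0"}}

```text
time_s: 9.22
tool_pos: [427.3, -40.6, 70.3]
tool_rot: [-3.141, 0.0, 3.141]
wrist_force: [0.2, -0.5, 0.3]
grip_width: 0.0
```

{"name": "send_rows", "arguments": {"moves": "1 0 0 0 0;1 0 0 0 0;1 0 0 0 -0;1 0 0 -0.03 0;1 0 0 -0.04 0"}}

```text
time_s: 9.85
tool_pos: [426.2, -40.3, 140.2]
tool_rot: [3.141, -0.003, 3.141]
wrist_force: [0.6, 0.5, 0.4]
grip_width: 0.003
```

{"name": "send_rows", "arguments": {"moves": "1 0 0 -0.05 0;1 0 0 -0.05 0;1 0 0 -0.02 0;1 0.01 0.02 0 0;1 0.01 0.04 0 0"}}

```text
time_s: 10.48
tool_pos: [407.6, 19.3, 260.6]
tool_rot: [-3.141, 0.001, 3.138]
wrist_force: [0.1, 0.4, 0.4]
grip_width: -0.004
```

{"name": "send_rows", "arguments": {"moves": "1 0 0.045 0 0;1 0 0.045 0 0;1 -0.015 0.045 0 0;1 -0.015 0.045 0 0;1 -0.016 0.022 0 0"}}

```text
time_s: 11.1
tool_pos: [453.5, 223.6, 260.2]
tool_rot: [3.141, 0.0, -3.14]
wrist_force: [0.3, -0.5, 0.4]
grip_width: -0.001
```

{"name": "send_rows", "arguments": {"moves": "1 0 0 0 0;1 0 0 0.03 0;1 0 0 0.045 0;1 0 0 0.045 0;1 0 0 0 0"}}

```text
time_s: 11.72
tool_pos: [450.0, 219.5, 137.4]
tool_rot: [-3.139, -0.008, 3.14]
wrist_force: [-0.5, -1.3, 1.2]
grip_width: -0.001
```

```bash
python3 - <<'E'
from h import *
a=[env.read_camera(c)[0][...,::-1] for c in("top","scene")]
cv2.imwrite("pics/bowl.png",np.hstack([cv2.resize(a[0][160:340,130:330],(400,360)),cv2.resize(a[1][150:330,200:400],(400,360))]))
k=env.calibration("scene");K,R,t=[np.array(k[n],float) for n in("camera_matrix","R","t")]
for X in(env.get_state()["tool_pos"],[454,221,77]):
    p=K@(R@X+t);p=p[:2]/p[2];print(X,(p-[200,150])*2+[400,0])
E
```

```text
[453.49671645 220.81821873 141.34794472] [604.49493254 194.25429471]
[454, 221, 77] [601.70371194 216.63640812]
```

View pics/bowl.png

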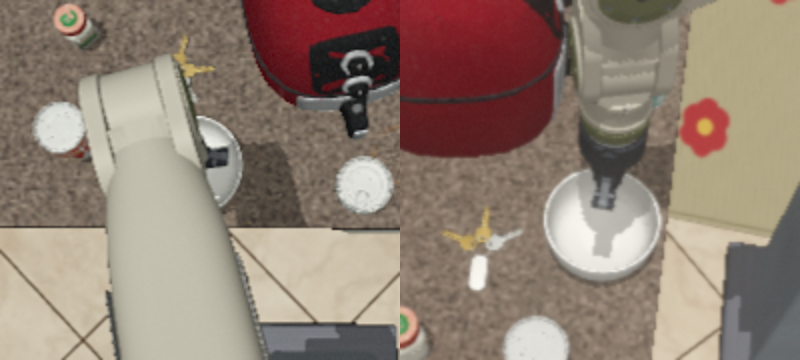

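The tip is at (603,200) in the right-hand crop and the rim centre projects to (602,217), so it is centred. I'll lower to 30 mm above the rim and dwell.

{"name": "send_rows", "arguments": {"moves": "1 0 0 0.012 0;1 0 0 0.012 0;1 0 0 0.01 0;1 0 0 0 0;1 0 0 0 0"}}

```text
time_s: 12.45
tool_pos: [453.5, 221.4, 106.3]
tool_rot: [-3.141, -0.0, 3.141]
wrist_force: [0.1, 0.5, -0.6]
grip_width: 0.001
```

{"name": "send_rows", "arguments": {"moves": "1 0 0 0 0;1 0 0 0 0;1 0 0 0 0;1 0 0 0 0;1 0 0 0 0"}}

```text
time_s: 13.08
tool_pos: [453.5, 221.4, 106.3]
tool_rot: [-3.141, 0.0, 3.141]
wrist_force: [1.0, 0.2, 0.4]
grip_width: -0.003
```

{"name": "send_rows", "arguments": {"moves": "1 0 0 0 0;1 0 0 0 0;1 0 0 0 0;1 0 0 0 0;1 0 0 0 0"}}

```text
time_s: 13.7
tool_pos: [453.5, 221.4, 106.3]
tool_rot: [-3.142, 0.0, 3.141]
wrist_force: [-0.5, -0.6, -0.8]
grip_width: -0.001
```

{"name": "send_rows", "arguments": {"moves": "1 0 0 0 0;1 0 0 0 0;1 0 0 0 0;1 0 0 0 0;1 0 0 0 0"}}

```text
time_s: 14.32
tool_pos: [453.5, 221.4, 106.2]
tool_rot: [-3.141, -0.0, 3.141]
wrist_force: [-1.0, -0.9, -0.2]
grip_width: -0.003
```

{"name": "send_rows", "arguments": {"moves": "1 0 0 0 0;1 0 0 0 0;1 0 0 0 0;1 0 0 0 0;1 0 0 0 0"}}

```text
time_s: 14.95
tool_pos: [453.5, 221.4, 106.3]
tool_rot: [-3.142, 0.0, 3.141]
wrist_force: [-0.3, 0.4, -1.2]
grip_width: -0.002
```

{"name": "send_rows", "arguments": {"moves": "1 0 0 -0.025 0;1 0 0 -0.035 0;1 0 0 -0.035 0;1 0 0 -0.035 0;1 0 0 -0.03 0"}}

```text
time_s: 15.58
tool_pos: [453.6, 221.4, 267.7]
tool_rot: [3.141, 0.001, 3.141]
wrist_force: [0.1, -0.5, -0.1]
grip_width: 0.002
```

{"name": "send_rows", "arguments": {"moves": "1 0 0 -0.02 0;1 0 0 0 0;1 0 0 0 0;1 0 0 0 0;1 0 0 0 0"}}

```text
time_s: 16.2
tool_pos: [453.1, 221.3, 285.4]
tool_rot: [-3.141, -0.002, 3.141]
wrist_force: [-0.7, 0.8, -0.5]
grip_width: 0.001
```

```bash
python3 - <<'E'
from h import *
im,d=env.read_camera("scene");cv2.imwrite("pics/end.png",im[...,::-1])
s=env.get_state();print(s["time_s"],s["tool_pos"],s["wrist_force"],np.abs(s["dq"]).max())
P=cloud("scene",d)[d>0]
for n,c,z0,z1,r in(("tin",(430,-40),32,46,60),("bowl",(454,221),70,83,95)):
    q=P[(np.hypot(P[:,0]-c[0],P[:,1]-c[1])<r)&(P[:,2]>z0)&(P[:,2]<z1)];print(n,cv2.minEnclosingCircle(q[:,:2].astype(np.float32)))
E
```

```text
16.25 [453.1867734  221.33430242 285.58534837] [ 0.04264636 -0.10972077 -0.44174747] 0.0062906949707609875
tin ((418.35601806640625, -32.83149719238281), 41.33320999145508)
bowl ((456.2138671875, 221.33859252929688), 76.43657684326172)
```

View pics/end.png

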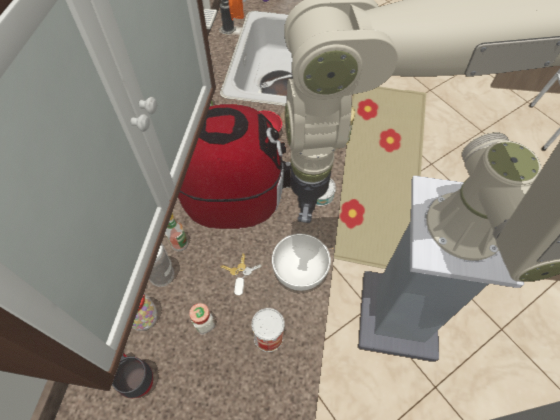

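The hand is 208 mm above the rim and the bowl hasn't moved. The tin is half hidden by the arm in this view, so I'll check it in the top view as I hand in.

```bash
python3 - <<'E'
from h import *
im,d=env.read_camera("top")
P=cloud("top",d)[d>0]
q=P[(np.hypot(P[:,0]-430,P[:,1]+40)<60)&(P[:,2]>32)&(P[:,2]<46)];print(len(q),cv2.minEnclosingCircle(q[:,:2].astype(np.float32)))
print(env.job_done())
E
```

```text
578 ((428.6190185546875, -40.46836471557617), 43.27705764770508)
the job is handed in; nothing more can be done
None
```

I pointed at the flat tin first and then at the large bowl, and handed the job in at about 16 s of the 48 s allowed.

- **Flat tin:** the shut fingertips stood about 30 mm above the middle of its top for about 2.5 s.
- **Large bowl:** they stood about 29 mm above the middle of its rim for about 2.5 s. I then raised the hand straight up to 208 mm above the rim.
- **Other tins and bowls:** I passed none of them lower than about 140 mm above their tops.
- **Fryer handle:** I turned the hand 90° above the tin so that its wider side stayed clear of the handle.

**Last checks:**
- **Contact:** the wrist-force readings never went above about 2 N, which is noise, and the arm was at rest at the end.
- **Bowl:** it is where it was, within 1 mm.
- **Tin:** the top view puts it within 1 mm of its first position. The last scene-camera fit of the tin was about 14 mm off that camera's first fit, but the arm was partly hiding the tin, so I relied on the top view.
- **Bystanders:** I did not measure them again. Those visible in the last picture look unmoved.

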